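Unlock a belt tensioner and hold it open against its spring

TASK

The belt has to go back on the drive unit of the bench mixer. Draw the tensioner's lock slide all the way out by its upright tab and leave it out, then swing the sprung tensioner arm forward by its finger peg until it is wound right up to its stop, and hold it there: finish while still holding the arm at the stop with the gripper. Do not disturb the pen lying on the unit, the bottle and the cup behind it, or the stapler and the timer beside it.

Things in the scene. Friction and masses are not known exactly. Their poses are not given: they have to be found in the camera images.
- drive_unit: Mixer belt drive unit: flat grey box, 190 (x) by 240 (y) by 30 mm high, too heavy to shift. Origin: centre of underside, on the desk; x from its front (near the robot) to its back, y to its left, z up. On top: big pulley (radius 27 mm, at x +66, y +88), small pulley (radius 18, at x +66, y -55), both up to 66 mm above the desk; lock slide; sprung arm; stop post; a pen near the front edge.
- slide_tab (a point): Upright steel tab of the lock slide, to grip or push: 12 mm (unit's x) by 10 mm (unit's y), free above the rails from 45 to 105 mm above the desk. The point is on its centre line, 90 mm above the desk; axes as the drive unit's. It moves only along the unit's +y (out) and back.
- lock_slide (a joint): Lock slide, m: 0 fully in (starts 0 to 5 mm out), 0.030 fully out at its end stop. Growing, it carries the tab along the unit's +y. No spring; about 2 N of friction keeps it where it is left. Less than about 13 mm out, its bar stands in front of the arm's tip and blocks the arm.
- keeper (a point): Keeper bridge under which the lock slide runs: top centre, 52 mm above the desk; 24 by 24 mm, at x +17, y +51 mm of the drive unit, between the tab and the arm.
- stop_post (a point): Top of the short rubber-sleeved post (radius 6 mm, 53 mm above the desk, at x -64, y -57 mm of the drive unit) that the arm comes up to when fully wound; axes as the drive unit's.
- finger_peg (a point): Upright round steel finger peg on the arm: diameter 18 mm, free from 62 to 104 mm above the desk, on a black idler wheel (diameter 30 mm), 100 mm from the pivot axis. The point is on its centre line, 90 mm above the desk. Axes turn with the arm: y outward from pivot to peg, -x the way it swings when wound forward. Pinch it from above, or push it from its +x side.
- pivot_axis (a point): Point on the arm's upright pivot axis, 90 mm above the desk (as high as the peg's point), at x +30, y -90 mm of the drive unit; the pivot head below it (radius 15 mm) reaches 60 mm above the desk. Axes as the drive unit's.
- tension_arm (a joint): Tensioner arm, rad, about the upright pivot axis: 0 at rest, pointing along the unit's +y; grows counter-clockwise seen from above as the peg goes forward (first to the unit's -x); hard stop at 1.0. The spring always pushes it back, about 2.4 N at the peg at rest, 6.4 N at the stop; let go, it springs back to 0.
- ball_pen: Slim black pen, 133 mm long and 11 mm thick, lying along the unit's y on the chassis top by its front edge; origin under its middle. Loose: leave it alone.
- reagent_bottle: White reagent bottle, 50 mm wide, 118 mm tall, standing behind the unit at the desk's far right; origin at its base. Leave it alone.
- specimen_cup: Clear specimen cup, 50 mm wide, 79 mm tall, standing behind the unit by the desk's far edge; origin at its base. Leave it alone.
- monitor: Fixed flat screen standing on edge to the robot's left, its screen facing the drive unit: an obstacle. It fills x 0.13 to 0.61 m and y 0.10 to 0.22 m of the robot's frame from the desk up to 0.39 m (its foot reaches a little farther). Origin: centre of its foot on the desk. Pass over it or round it.
- stapler: Black stapler, 135 mm long, 42 mm tall, on the desk to the right of the unit; origin at its base. Leave it alone.
- bench_timer: Flat white timer, 58x62x20 mm, on the desk to the right of the unit, nearer the robot; origin at its base. Leave it alone.

How it is judged:
By the outcome, as a careful person would: the job done as asked, in the order asked, and still so for the second after the job is handed in, while the arm keeps its last pose, push and grip.
It also fails if it takes over 48 s, if anything falls off the work surface, if the arm or the gripper's body presses on something with over 40 N, if the wrist force passes 120 N, or if a joint passes its speed limit or range.

ROBOT

A 6-joint arm with a two-finger parallel gripper is mounted at the origin on the work surface; the furniture and walls round the work are solid. World frame = base frame: x ahead of the robot, y to its left, z up, the work surface at z = 0. Lengths are in mm, angles in degrees, forces in N, time in s.
With the tool pointing down it reaches from about 400 to 825 mm from the base axis. Payload 7 kg.
Tool frame: the origin (TCP) lies midway between the tips of the shut fingers; the grasp point (between the pads) lies 19 mm behind it; z points along the fingers, y is the direction in which the jaws open and shut (so a half turn about z gives the same grasp; the last joint's range is limited). The gripper opens to 85 mm and grips with 20 to 120 N. Pads are 22 mm wide; open, the fingers measure 114 mm over their backs; the gripper's body (76 mm by 85 mm) begins 54 mm behind the grasp point. The pads swing forward as they close: fully open they stand 13 mm farther back than shut.
Start: joints at [87.611, 20.546, 0.682, 0, -70.136, -16.507], TCP at [218.609, 638.596, 231.302] pointing down, gripper open.
Joint ranges: [-176.03, 176.03], [-82.01, 121.73], [-58.28, 71.71], [-173.87, 95.51], [-174.79, -0.11], [-173.66, 173.66]. Speed limits (degrees/s): [136.94, 136.94, 172.46, 180, 180, 180].

INTERFACE

Orientations are given as a 3x3 rotation matrix whose columns are the frame's x, y, z axes.
In Python, from workcell import read_state, capture, finish_job gives the robot as it stands.
- The arm moves only by the shell command python3 -m jog 'ROWS' [OPENING] [FORCE]. ROWS is JSON, a list of rows, each a list of 6 numbers: the shift along the tool's x, y, z in m, then the turn, a rotation vector about the tool's x, y, z in rad. A call has 1 to 10 rows; each row is the pose to reach, as a shift and turn from the pose commanded when the call began, along the tool's axes at that moment; what a row does not reach only later rows make up. A row lasts 1/10 s, in which the tool goes at most 50 mm and 8.59 degrees, less where a joint would pass 70% of its speed; a pose out of reach is approached as far as the arm can. A call with a gripper value outside its range is refused whole. OPENING is the finger opening in m, from 0 to 0.0854, set as the call begins (- or left out, the last holds). The fingers move at their own pace and stop on an object; FORCE is the grip in N (left out, the last holds). Time passes only in rows, so rows that repeat a pose let the fingers close. It gives the time, the measured TCP pose, the force and the opening at its end, in the units of the state.
- read_state(): the state, without advancing time (a new reading comes with each control period).
- capture(name): name is "scene" or "top"; returns a dict with "img" (384x512x3 uint8, red, green, blue), "camera_matrix" (3x3 intrinsics, pixels), "rvec" (rotation vector, rad) and "tvec" (3), from world to camera coordinates, as OpenCV has them. Camera axes: x right, y down, z forward; pixel columns grow to the right and rows downward; lengths in mm; the calibration is good to about 2 mm. A picture is of the moment at which its call begins. There is no depth.
- finish_job(): hands the job in, once; it reports no verdict.
The state is a dict: "t": time; "qpos": joint angles; "qvel": joint speeds; "tau": joint torques, N m; "tool_pos": TCP position; "orientation": TCP orientation; "force": force on the tool from outside, world axes, zero at the start; "ft_torque": the same for the moment, N m; "opening": finger opening in mm.
Only numpy, scipy, OpenCV 4.12 (cv2) and the standard library are available. Lean on these libraries where they do the work, as an engineer would, in place of code of your own. Each camera call takes 0.05 s, during which the arm holds its last target.

## Working session

There is one attempt and no reset: what is moved stays moved. The work goes in short steps, Python scripts to look and compute and a shell command to move; the robot and the scene stay as the last step left them, time stands still between calls to the robot, and variables do not carry over. Pictures are saved under pics/ and viewed, and the job is handed in when it is done.

```bash
ls; mkdir -p pics; python3 - <<'E'
from workcell import read_state, capture
import cv2,numpy as np
s=read_state(); print(s['t'],s['tool_pos'],s['orientation'],s['opening'],s['force'])
for n in ('scene','top'):
    c=capture(n); cv2.imwrite(f'pics/{n}0.png',c['img'][:,:,::-1])
    np.savez(f'{n}0.npz',**c)
    R=cv2.Rodrigues(np.array(c['rvec']))[0]; print(n,c['camera_matrix'],'C',-R.T@np.array(c['tvec']).ravel())
E
```

```text
pics
0.0 [218.47091626 638.12381667 230.34780987] [[ 9.46057016e-01 -3.23999925e-01 -4.14581874e-04]
 [-3.24000155e-01 -9.46055540e-01 -1.67763926e-03]
 [ 1.51337516e-04  1.72146698e-03 -9.99998507e-01]] 85.20650341733327 [-0.28174945  0.63694078 -0.20145316]
scene [[419.37221963   0.         255.10705215]
 [  0.         419.37221963 196.61075098]
 [  0.           0.           1.        ]] C [ -64.65370372 -931.80393848  596.86117227]
top [[418.70304999   0.         253.04766512]
 [  0.         418.70304999 186.48064146]
 [  0.           0.           1.        ]] C [ 330.44293507 -119.3684765  1025.45789504]
```

View pics/scene0.png

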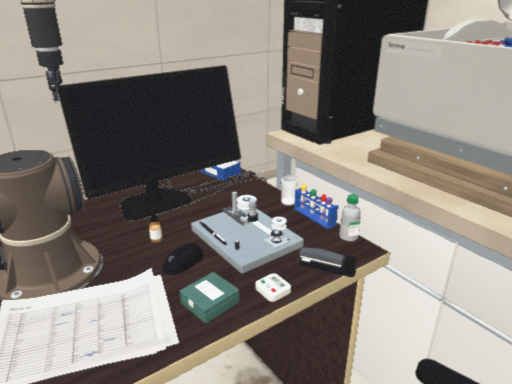

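View pics/top0.png

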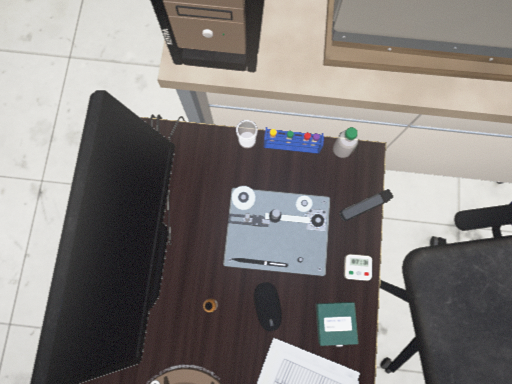

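The top view shows the unit at about (225–330, 190–275) px, with the back edge up and its +y to the left. I'll enlarge it.

```bash
python3 - <<'E'
import cv2
a=cv2.imread('pics/top0.png')[180:285,215:340]; cv2.imwrite('pics/t1.png',cv2.resize(a,None,fx=5.6,fy=5.6,interpolation=cv2.INTER_CUBIC))
a=cv2.imread('pics/scene0.png')[180:275,185:310]; cv2.imwrite('pics/s1.png',cv2.resize(a,None,fx=6,fy=6,interpolation=cv2.INTER_CUBIC))
E
```

```text
(no output)
```

View pics/t1.png

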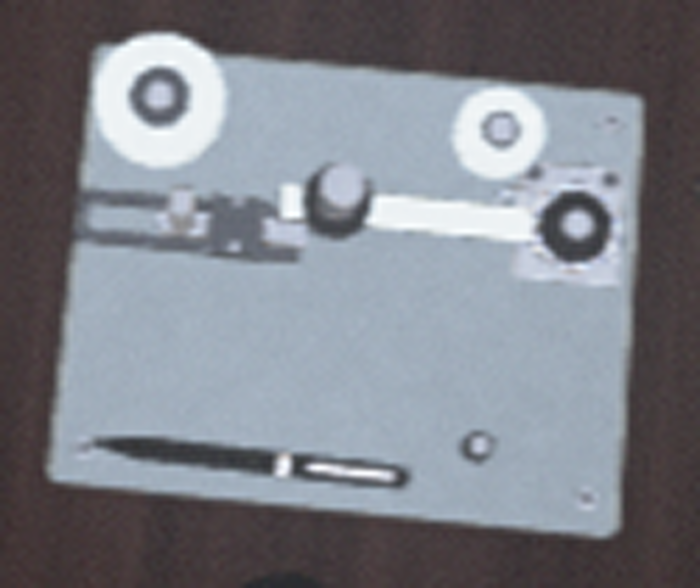

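View pics/s1.png

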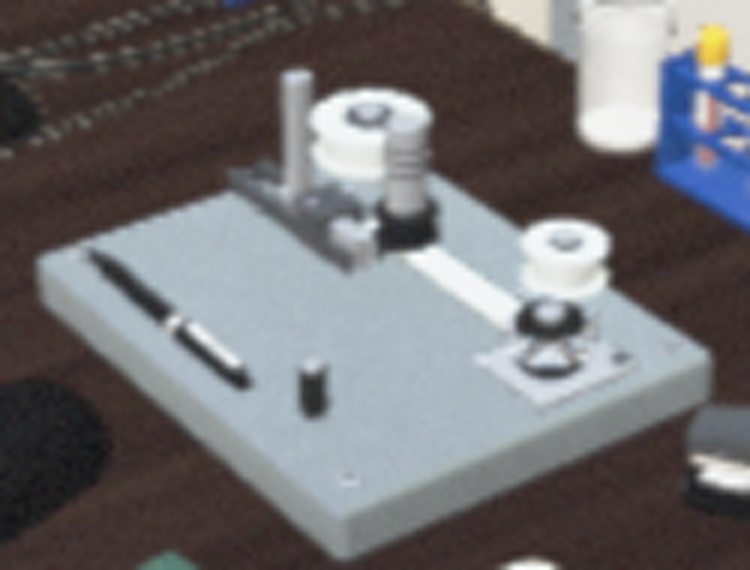

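```bash
cat > h.py <<'E'
import numpy as np,cv2
from scipy.optimize import least_squares
def cam(f):
    c=np.load(f); return c['camera_matrix'],np.array(c['rvec'],float),np.array(c['tvec'],float)
def proj(P,c): return cv2.projectPoints(np.array(P,float).reshape(-1,1,3),c[1],c[2],c[0],None)[0].reshape(-1,2)
def ray(uv,c,z):
    R=cv2.Rodrigues(c[1])[0]; C=-R.T@c[2].ravel(); d=R.T@np.linalg.inv(c[0])@np.array([uv[0],uv[1],1.]); return C+d*(z-C[2])/d[2]
E
python3 - <<'E'
from h import *
T=cam('top0.npz');S=cam('scene0.npz')
t=lambda u,v:((u+.5)/5.6-.5+215,(v+.5)/5.6-.5+180)
s=lambda u,v:((u+.5)/6-.5+185,(v+.5)/6-.5+180)
L=[(95,120,30),(95,-120,30),(-95,-120,30),(-95,120,30),(66,88,66),(66,-55,66),(30,-90,60),(-64,-57,53),(30,10,104)]
tp=[t(93,43),t(645,93),t(619,538),t(48,485),t(160,95),t(502,128),t(577,223),t(479,444),t(343,180)]
L2=[(-95,120,30),(-95,-120,30),(66,88,66),(66,-55,66),(30,-90,60),(-64,-57,53),(30,10,104)]
sp=[s(38,256),s(345,520),s(371,108),s(566,238),s(551,308),s(313,366),s(407,122)]
def W(L,p):
    a=p[2];R=np.array([[np.cos(a),-np.sin(a),0],[np.sin(a),np.cos(a),0],[0,0,1]]);return np.array(L)@R.T+[p[0],p[1],0]
def res(p,w=(1,1)): return np.r_[w[0]*(proj(W(L,p),T)-tp).ravel(),w[1]*(proj(W(L2,p),S)-sp).ravel()]
for w in((1,1),(1,0),(0,1)):
    r=least_squares(res,[350,-100,0],args=(w,),loss='soft_l1',x_scale=[1,1,.01]);print(w,r.x[:2],np.degrees(r.x[2]),res(r.x).reshape(-1,2).round(1).tolist())
    if w==(1,1):p=r.x
np.save('unit.npy',p)
# tab: solve y on line x=17? triangulate both
ts=(t(180,192),s(297,74))
q=least_squares(lambda q:np.r_[proj(q,T)[0]-ts[0],proj(q,S)[0]-ts[1]],[350,-50,105]).x
a=p[2];R=np.array([[np.cos(a),-np.sin(a)],[np.sin(a),np.cos(a)]])
print('tab',q,R.T@(q[:2]-p[:2]))
for n,l in (('peg0',(30,10,90)),('piv',(30,-90,90)),('stop',(-64,-57,53)),('keeper',(17,51,52))):print(n,W([l],p).round(1))
for z in(100,105):print(z,R.T@(ray(ts[0],T,z)[:2]-p[:2]),R.T@(ray(ts[1],S,z)[:2]-p[:2]))
E
```

```text
(1, 1) [ 446.97564538 -164.17638989] 0.992927065846516 [[0.3, -0.8], [0.4, -0.7], [0.5, -0.3], [-0.1, -0.6], [-0.1, -0.0], [0.0, -0.3], [0.4, -0.2], [0.5, 0.0], [0.2, 0.6], [-1.2, 0.1], [-0.8, -0.5], [-0.6, 0.4], [-0.3, -0.6], [-0.1, 0.2], [-0.1, -0.2], [-0.6, -0.1]]
(1, 0) [ 446.31044499 -163.66896804] 1.0009187595343854 [[0.1, -0.6], [0.1, -0.5], [0.3, -0.0], [-0.3, -0.4], [-0.3, 0.2], [-0.2, -0.0], [0.1, 0.1], [0.3, 0.3], [-0.1, 0.9], [-1.5, 0.1], [-1.2, -0.5], [-0.9, 0.4], [-0.6, -0.6], [-0.5, 0.2], [-0.5, -0.2], [-0.9, -0.1]]
(0, 1) [ 447.82354603 -165.35917012] 0.7619695535845593 [[1.0, -1.3], [1.0, -0.8], [0.9, -0.4], [0.3, -1.2], [0.6, -0.5], [0.7, -0.5], [0.9, -0.3], [0.9, -0.2], [0.8, 0.3], [-0.6, 0.1], [-0.5, -0.4], [0.1, 0.5], [0.3, -0.4], [0.4, 0.3], [0.3, -0.1], [-0.0, -0.0]]
tab [465.74439415 -89.10329855 103.94602426] [20.06687052 74.73657526]
peg0 [[ 476.8 -153.7   90. ]]
piv [[ 478.5 -253.6   90. ]]
stop [[ 384.  -222.3   53. ]]
keeper [[ 463.1 -112.9   52. ]]
100 [21.10921485 74.59602137] [23.6899054  81.63775772]
105 [20.36986219 74.44595812] [18.16980581 73.18183408]
```

```bash
python3 -m jog '[[0,0,-0.24,0,0,0],[0,0,-0.24,0,0,0],[0,0,-0.24,0,0,0],[0,0,-0.24,0,0,0],[0,0,-0.24,0,0,0],[0,0,-0.24,0,0,0]]' 0.05 40
python3 - <<'E'
from workcell import read_state
import numpy as np
s=read_state();R=np.array(s['orientation']);p=np.array(s['tool_pos']);print(p,s['qpos'])
for w in ([480,420,470],[580,160,470],[600,60,470],[464,-89.5,470]):print(w,(R.T@(np.array(w)-p)).round(1))
E
```

```text
t: 0.7
tool_pos: [219.5, 639.3, 478.0]
orientation: [[0.946, -0.324, 0.002], [-0.324, -0.946, 0.009], [-0.001, -0.01, -1.0]]
force: [0.3, -1.2, 0.9]
opening: 50.2
[219.45529919 639.28862934 478.03798889] [ 87.6065199   18.20562289  28.22317748   0.11924725 -99.48397215
 -16.50846828]
[480, 420, 470] [317.6 123.    6.7]
[580, 160, 470] [496.5 336.5   4.5]
[600, 60, 470] [547.8 424.6   3.6]
[464, -89.5, 470] [467.7 610.2   1.9]
```

```bash
python3 -m jog '[[0.318,0.123,0,0,0,0],[0.318,0.123,0,0,0,0],[0.318,0.123,0,0,0,0],[0.318,0.123,0,0,0,0],[0.318,0.123,0,0,0,0],[0.318,0.123,0,0,0,0],[0.318,0.123,0,0,0,0],[0.48,0.33,0,0,0,0],[0.48,0.33,0,0,0,0],[0.48,0.33,0,0,0,0]]'
python3 - <<'E'
from workcell import read_state
import numpy as np
s=read_state();R=np.array(s['orientation']);p=np.array(s['tool_pos']);print(p,s['qpos'])
for w in ([580,160,470],[464,-89.5,470]):print(w,(R.T@(np.array(w)-p)).round(1))
E
```

```text
t: 1.7
tool_pos: [529.2, 275.7, 470.6]
orientation: [[0.946, -0.324, -0.001], [-0.324, -0.946, -0.001], [-0.001, 0.001, -1.0]]
force: [1.1, -0.0, 0.0]
opening: 50.2
[529.23372955 275.66439456 470.62010145] [ 4.62583853e+01  1.00401683e+01  1.65742821e+01 -6.71349750e-03
 -9.65953871e+01  2.48517436e+01]
[580, 160, 470] [85.5 93.   0.7]
[464, -89.5, 470] [ 56.5 366.6   0.9]
```

```bash
python3 -m jog '[[0.085,0.093,0,0,0,0],[0.085,0.093,0,0,0,0],[0.085,0.093,0,0,0,0],[0.057,0.367,0,0,0,-0.347],[0.057,0.367,0,0,0,-0.347],[0.057,0.367,0,0,0,-0.347],[0.057,0.367,0,0,0,-0.347],[0.057,0.367,0,0,0,-0.347],[0.057,0.367,0,0,0,-0.347],[0.057,0.367,0,0,0,-0.347]]'
cat > st.py <<'E'
from workcell import read_state
import numpy as np,sys
s=read_state();R=np.array(s['orientation']);p=np.array(s['tool_pos']);print(s['t'],p.round(1),R[:,:2].T.round(3).tolist(),'q',np.round(s['qpos'],1),'F',np.round(s['force'],1),'op',s['opening'])
u=np.load('unit.npy');a=u[2];U=np.array([[np.cos(a),-np.sin(a)],[np.sin(a),np.cos(a)]])
print('in unit',(U.T@(p[:2]-u[:2])).round(1))
for w in sys.argv[1:]:
    w=np.array([float(x) for x in w.split(',')]);w=np.r_[U@w[:2]+u[:2],w[2]];print(w.round(1),'tool',(R.T@(w-p)).round(1))
E
python3 st.py 18,74.5,72
```

```text
t: 2.7
tool_pos: [462.2, -90.6, 472.0]
orientation: [[1.0, 0.014, 0.001], [0.014, -1.0, 0.0], [0.001, 0.0, -1.0]]
force: [0.2, 0.7, 0.2]
opening: 50.2
2.7 [462.2 -90.6 472. ] [[1.0, 0.014, 0.001], [0.014, -1.0, 0.0]] q [ 13.   -3.    2.6   0.  -95.6  77.9] F [0.2 0.7 0.2] op 50.16769479980547
in unit [16.5 73.3]
[463.7 -89.4  72. ] tool [  0.9  -1.2 400. ]
```

```bash
cat > pic.py <<'E'
from workcell import capture
import cv2,numpy as np,sys
n=sys.argv[1]
for k in sys.argv[2:]:
    c=capture(k); np.savez(f'{k}{n}.npz',**c); cv2.imwrite(f'pics/{k}{n}.png',c['img'][:,:,::-1])
E
python3 pic.py 1 scene top
```

```text
(no output)
```

View pics/scene1.png

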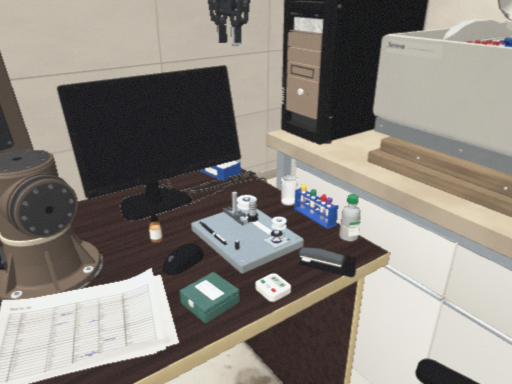

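View pics/top1.png

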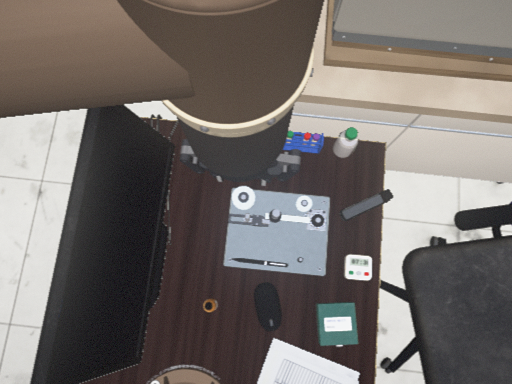

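```bash
python3 - <<'E'
import numpy as np
from scipy.optimize import least_squares
D=[((218.609,638.596,231.302),(87.611,20.546,.682)),((219.455,639.29,478.04),(87.6065,18.2056,28.2232)),((529.234,275.664,470.62),(46.2584,10.04017,16.57428)),((462.2,-90.6,472),(13.0,-3.0,2.6))]
def f(p,v=0):
    out=[]
    for (x,y,z),q in D:
        q1,q2,q3=np.radians(q)
        d=x*np.sin(q1)-y*np.cos(q1); r=x*np.cos(q1)+y*np.sin(q1)
        out+=[r-(p[0]+p[1]*np.sin(q2)+p[2]*np.cos(q2-q3)),z-(p[3]+p[1]*np.cos(q2)-p[2]*np.sin(q2-q3)),d-p[4]]
    return out
s=least_squares(f,[0,400,400,0,190]);print(s.x,np.round(s.fun,1))
s=least_squares(lambda p:np.r_[f(np.r_[0,p])],[400,400,0,190]);print(s.x,np.round(s.fun,1))
E
```

```text
[  -0.63829286  605.4381077   464.26973544 -178.00318573  192.09316205] [-1.3  0.1 -0.3  2.2  0.2  0.5 -1.1 -0.4 -0.3  0.2  0.1  0.2]
[ 605.25730106  463.67995884 -177.82155668  192.09316205] [-1.4 -0.1 -0.3  2.2  0.2  0.5 -1.1 -0.3 -0.3  0.2  0.1  0.2]
```

```bash
python3 - <<'E'
from h import *
S=cam('scene0.npz')
print([(h,y,proj([0,y,h],S).round(0).tolist()) for h in(0,180,240,300) for y in (-90,0)])
from scipy.optimize import fsolve
for z,(x,y) in ((72,(464,-89)),(72,(464,-55)),(200,(464,-89)),(72,(477,-154)),(72,(394,-201))):
    r=np.sqrt(x*x+y*y-192**2)
    q=fsolve(lambda q:[605*np.sin(q[0])+464*np.cos(q[0]-q[1])-r,-178+605*np.cos(q[0])-464*np.sin(q[0]-q[1])-z],[-.1,-.5])
    print(z,x,y,'j1',np.degrees(np.arctan2(y,x)+np.arcsin(192/np.hypot(x,y))),np.degrees(q),'j5',np.degrees(q[0]-q[1])-90)
E
```

```text
[(0, -90, [[57.0, 291.0]]), (0, 0, [[48.0, 270.0]]), (180, -90, [[37.0, 219.0]]), (180, 0, [[29.0, 202.0]]), (240, -90, [[29.0, 192.0]]), (240, 0, [[21.0, 177.0]]), (300, -90, [[21.0, 163.0]]), (300, 0, [[14.0, 149.0]])]
72 464 -89 j1 13.119898301103014 [ 11.37537165 -36.31115919] j5 -42.313469155722544
72 464 -55 j1 17.50243137361942 [ 10.92265193 -36.93370648] j5 -42.143641594952236
200 464 -89 j1 13.119898301103014 [  2.52708005 -26.67925069] j5 -60.79366925620646
72 477 -154 j1 4.629839968155875 [ 13.82483834 -32.83683582] j5 -43.33832584082606
72 394 -201 j1 -1.301359566467393 [  8.70713089 -39.88836388] j5 -41.404505221661424
```

```bash
python3 -m jog '[[0.001,-0.001,0.26,0,0,0.003],[0.001,-0.001,0.26,0,0,0.003],[0.001,-0.001,0.26,0,0,0.003],[0.001,-0.001,0.26,0,0,0.003],[0.001,-0.001,0.26,0,0,0.003],[0.001,-0.001,0.26,0,0,0.003],[0.001,-0.001,0.26,0,0,0.003]]' - -
python3 pic.py 2 scene top; python3 st.py 18,74.5,72
```

```text
t: 3.5
tool_pos: [464.6, -86.8, 210.4]
orientation: [[1.0, 0.015, -0.004], [0.015, -1.0, -0.001], [-0.004, 0.001, -1.0]]
force: [-0.0, 0.4, 1.9]
opening: 50.1
3.6 [466.7 -86.7 213.5] [[1.0, 0.015, 0.002], [0.015, -1.0, 0.0]] q [ 13.4   2.1 -25.4   0.1 -62.5  77.5] F [ 0.7 -0.3  1. ] op 50.116586479874165
in unit [21.  77.1]
[463.7 -89.4  72. ] tool [ -3.4   2.5 141.4]
```

View pics/scene2.png

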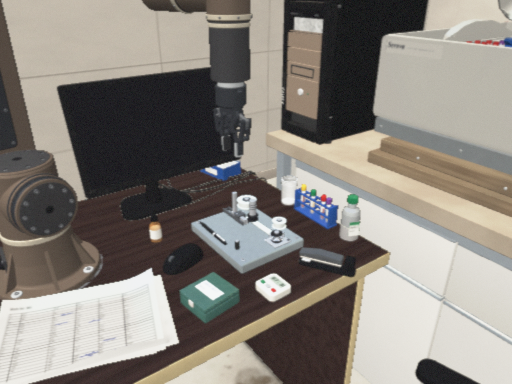

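View pics/top2.png

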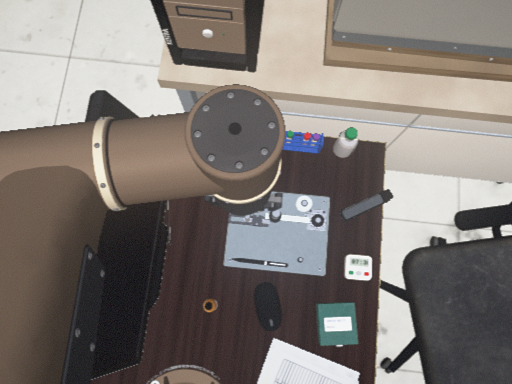

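```bash
python3 - <<'E'
from h import *
S=cam('scene0.npz')
for y in(-90,-40,0,60,97):
  print(y,[(z,proj([440,y,z],S).round(0).tolist()[0]) for z in(540,560,580,600,620,640)])
E
```

```text
-90 [(540, [219.0, 13.0]), (560, [218.0, 2.0]), (580, [218.0, -8.0]), (600, [217.0, -19.0]), (620, [217.0, -30.0]), (640, [217.0, -41.0])]
-40 [(540, [207.0, 12.0]), (560, [207.0, 2.0]), (580, [206.0, -8.0]), (600, [206.0, -19.0]), (620, [205.0, -29.0]), (640, [204.0, -40.0])]
0 [(540, [198.0, 11.0]), (560, [198.0, 1.0]), (580, [197.0, -9.0]), (600, [197.0, -19.0]), (620, [196.0, -29.0]), (640, [195.0, -39.0])]
60 [(540, [186.0, 10.0]), (560, [186.0, 0.0]), (580, [185.0, -9.0]), (600, [184.0, -18.0]), (620, [184.0, -28.0]), (640, [183.0, -38.0])]
97 [(540, [179.0, 9.0]), (560, [179.0, 0.0]), (580, [178.0, -9.0]), (600, [177.0, -18.0]), (620, [176.0, -28.0]), (640, [176.0, -37.0])]
```

```bash
python3 - <<'E'
from h import *
S=cam('scene0.npz');T=cam('top0.npz')
for P in ([610,100,390],[610,160,390],[610,220,390],[130,100,390],[130,220,390]):print(P,proj(P,S).round(0),proj(P,T).round(0))
a=cv2.imread('pics/scene2.png')[0:110,110:310]; cv2.imwrite('pics/s2.png',cv2.resize(a,None,fx=4,fy=4,interpolation=cv2.INTER_CUBIC))
E
```

```text
[610, 100, 390] [[238.  64.]] [[139.  89.]]
[610, 160, 390] [[227.  62.]] [[103.  85.]]
[610, 220, 390] [[216.  59.]] [[67. 81.]]
[130, 100, 390] [[60. 87.]] [[ 81. 406.]]
[130, 220, 390] [[48. 78.]] [[ -3. 396.]]
```

View pics/s2.png

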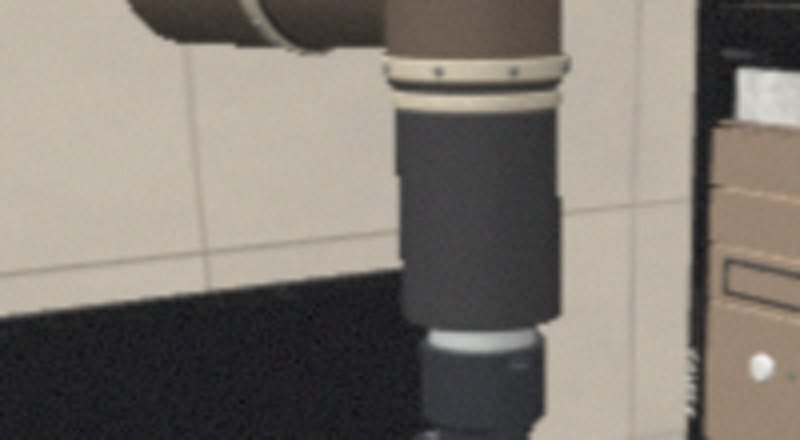

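```bash
python3 -m jog '[[0,0,0,0,0,0],[0,0,0,0,0,0],[0,0,0,0,0,0]]' 0.044 >/dev/null; python3 st.py 18,74.5,84
```

```text
3.9 [465.5 -87.1 212.5] [[1.0, 0.014, 0.002], [0.014, -1.0, -0.0]] q [ 13.3   2.  -25.5   0.  -62.3  77.5] F [ 0.   0.3 -0.1] op 44.121116877565804
in unit [19.8 76.8]
[463.7 -89.4  84. ] tool [ -2.1   2.3 128.5]
```

```bash
python3 -m jog '[[-0.002,0.002,0.05,0,0,0],[-0.002,0.002,0.1,0,0,0],[-0.002,0.002,0.128,0,0,0],[-0.002,0.002,0.128,0,0,0],[-0.002,0.002,0.128,0,0,0]]' - ; python3 pic.py 3 scene top; python3 st.py 18,74.5,84
python3 - <<'E'
import cv2
a=cv2.imread('pics/scene3.png')[100:280,170:310]; cv2.imwrite('pics/s3.png',cv2.resize(a,None,fx=4,fy=3.3*4/3.3*.8,interpolation=cv2.INTER_CUBIC)[:600])
E
```

```text
t: 4.4
tool_pos: [463.6, -89.2, 84.2]
orientation: [[1.0, 0.015, 0.0], [0.015, -1.0, -0.001], [0.0, 0.001, -1.0]]
force: [0.6, 0.4, 0.0]
opening: 44.2
4.5 [464.6 -89.   85.3] [[1.0, 0.015, 0.003], [0.015, -1.0, -0.0]] q [ 13.1  10.3 -35.5   0.  -44.   77.7] F [0.5 0.3 0.2] op 44.278065463654464
in unit [18.9 74.9]
[463.7 -89.4  84. ] tool [-0.9  0.4  1.3]
```

View pics/scene3.png

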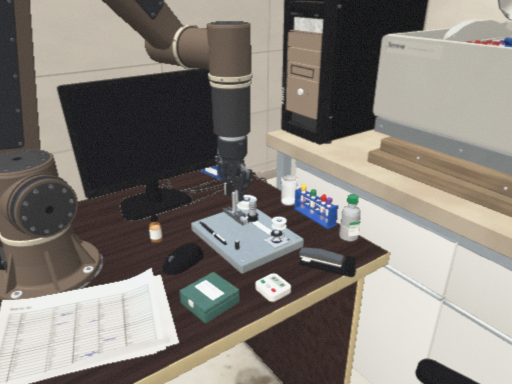

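View pics/s3.png

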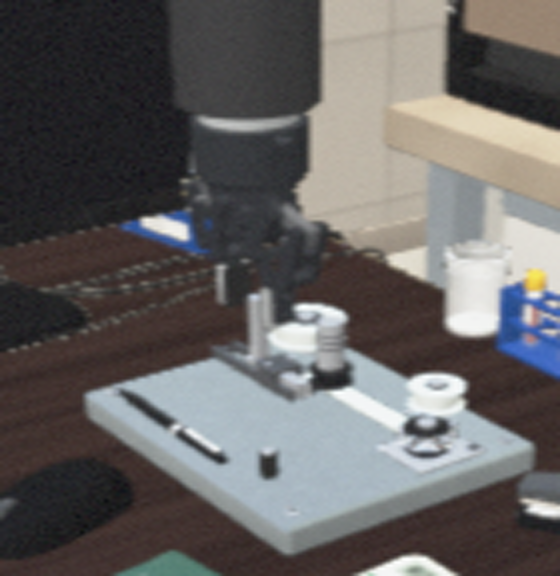

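```bash
python3 -m jog '[[-0.001,0,0.002,0,0,0],[-0.001,0,0.002,0,0,0],[-0.001,0,0.002,0,0,0],[-0.001,0,0.002,0,0,0],[-0.001,0,0.002,0,0,0],[-0.001,0,0.002,0,0,0],[-0.001,0,0.002,0,0,0],[-0.001,0,0.002,0,0,0]]' 0 50 ; python3 pic.py 4 scene; python3 st.py 18,74.5,84
python3 - <<'E'
import cv2
a=cv2.imread('pics/scene4.png')[140:260,190:310]; cv2.imwrite('pics/s4.png',cv2.resize(a,None,fx=5,fy=5,interpolation=cv2.INTER_CUBIC))
E
```

```text
t: 5.3
tool_pos: [462.5, -89.1, 82.4]
orientation: [[1.0, 0.015, 0.002], [0.015, -1.0, 0.0], [0.002, -0.0, -1.0]]
force: [-2.3, 0.5, 6.4]
opening: 8.6
5.35 [462.5 -89.1  82.4] [[1.0, 0.015, 0.002], [0.015, -1.0, -0.0]] q [ 13.1  10.4 -35.8   0.  -43.7  77.7] F [-1.4  1.4  6.8] op 8.795735350133587
in unit [16.8 74.8]
[463.7 -89.4  84. ] tool [ 1.2  0.2 -1.6]
```

View pics/s4.png

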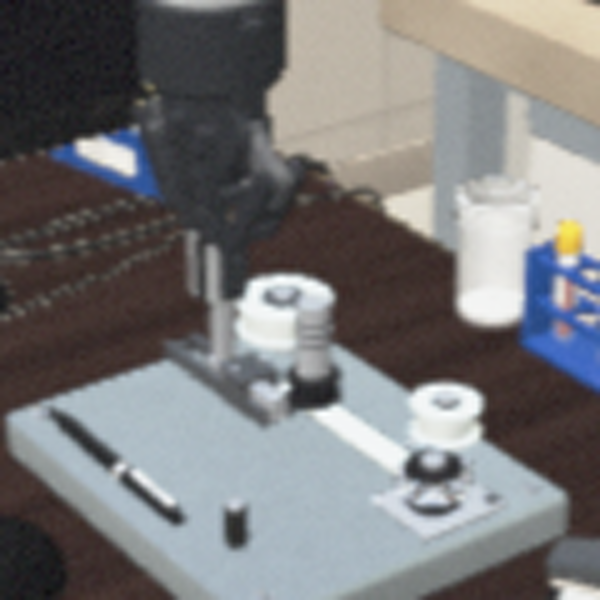

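```bash
python3 -m jog '[[0,-0.005,0,0,0,0],[0,-0.010,0,0,0,0],[0,-0.015,0,0,0,0],[0,-0.020,0,0,0,0],[0,-0.024,0,0,0,0],[0,-0.024,0,0,0,0]]'; python3 -m jog '[[0,-0.001,0,0,0,0],[0,-0.002,0,0,0,0],[0,-0.002,0,0,0,0]]'; python3 st.py;  python3 -m jog '[[0,-0.001,0,0,0,0],[0,-0.002,0,0,0,0],[0,-0.002,0,0,0,0]]'; python3 st.py
```

```text
t: 5.95
tool_pos: [462.2, -64.9, 82.4]
orientation: [[1.0, 0.015, 0.002], [0.015, -1.0, 0.0], [0.002, -0.0, -1.0]]
force: [-2.1, 1.6, 5.7]
opening: 8.7
t: 6.25
tool_pos: [462.1, -63.3, 82.3]
orientation: [[1.0, 0.015, 0.001], [0.015, -1.0, -0.0], [0.001, 0.0, -1.0]]
force: [-1.2, -1.1, 6.8]
opening: 9.3
6.25 [462.1 -63.3  82.3] [[1.0, 0.015, 0.001], [0.015, -1.0, 0.0]] q [ 16.5  10.  -36.4   0.1 -43.5  74.3] F [-1.2 -1.1  6.8] op 9.348559055402074
in unit [ 16.9 100.6]
t: 6.55
tool_pos: [462.1, -61.3, 82.4]
orientation: [[1.0, 0.015, 0.002], [0.015, -1.0, -0.0], [0.002, 0.0, -1.0]]
force: [-0.3, -0.9, 5.5]
opening: 9.0
6.55 [462.1 -61.3  82.4] [[1.0, 0.015, 0.002], [0.015, -1.0, 0.0]] q [ 16.8  10.  -36.4   0.1 -43.5  74. ] F [-0.3 -0.9  5.5] op 9.01074185405026
in unit [ 16.9 102.6]
```

```bash
for i in 1 ; do python3 -m jog '[[0,-0.001,0,0,0,0],[0,-0.002,0,0,0,0],[0,-0.002,0,0,0,0]]'|grep -E "pos|force"; done;  python3 -m jog '[[0,-0.001,0,0,0,0],[0,-0.0015,0,0,0,0],[0,-0.0015,0,0,0,0]]'|grep -E "pos|force|open"
```

```text
tool_pos: [462.0, -60.4, 82.4]
force: [0.9, -10.7, 4.3]
tool_pos: [461.9, -60.0, 82.4]
force: [2.4, -18.3, 3.2]
opening: 8.8
```

```bash
python3 -m jog '[[0,0.0015,0,0,0,0],[0,0.0015,0,0,0,0],[0,0.0015,0,0,0,0],[0,0.0015,0,0,0,0]]' 0.044; python3 -m jog '[[0,0,-0.03,0,0,0],[0,0,-0.055,0,0,0],[0,0,-0.055,0,0,0],[0,0,-0.055,0,0,0]]'; python3 st.py 30,10,130 ; python3 pic.py 5 scene top;python3 - <<'E'
import cv2
a=cv2.imread('pics/scene5.png')[140:260,190:310]; b=cv2.imread('pics/top5.png')[180:285,215:340]; cv2.imwrite('pics/s5.png',cv2.resize(a,None,fx=5,fy=5,interpolation=cv2.INTER_CUBIC));cv2.imwrite('pics/t5.png',cv2.resize(b,None,fx=5.6,fy=5.6,interpolation=cv2.INTER_CUBIC))
E
```

```text
t: 7.55
tool_pos: [461.6, -58.9, 81.4]
orientation: [[1.0, 0.014, 0.0], [0.014, -1.0, 0.0], [0.0, -0.0, -1.0]]
force: [1.0, -0.1, 0.3]
opening: 43.8
t: 7.95
tool_pos: [461.7, -58.8, 136.7]
orientation: [[1.0, 0.014, 0.001], [0.014, -1.0, 0.001], [0.001, -0.001, -1.0]]
force: [-1.0, -0.3, -1.7]
opening: 44.1
7.95 [461.7 -58.8 136.7] [[1.0, 0.014, 0.001], [0.014, -1.0, -0.001]] q [ 17.1   5.7 -32.6  -0.  -51.6  73.8] F [-1.  -0.3 -1.7] op 44.10217582413617
in unit [ 16.6 105.1]
[ 476.8 -153.7  130. ] tool [13.7 95.1  6.6]
```

View pics/s5.png

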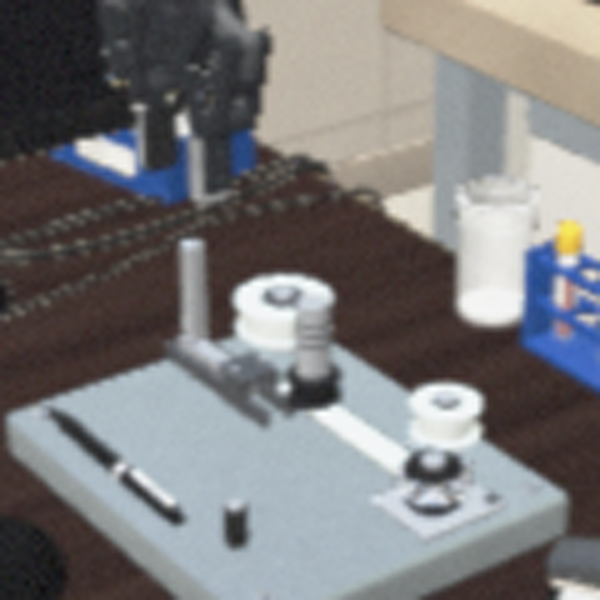

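View pics/t5.png

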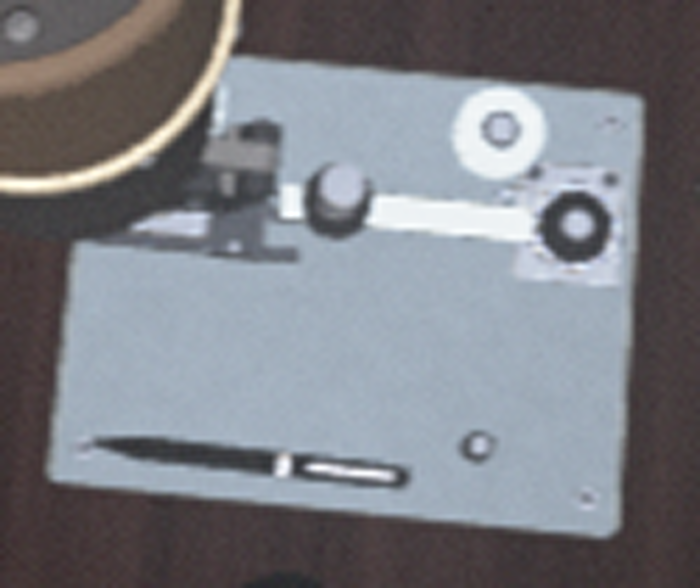

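```bash
python3 -m jog '[[0.014,0.095,0,0,0,1.08],[0.014,0.095,0,0,0,1.08],[0.014,0.095,0,0,0,1.08],[0.014,0.095,0,0,0,1.08],[0.014,0.095,0,0,0,1.08],[0.014,0.095,0,0,0,1.08],[0.014,0.095,0,0,0,1.08],[0.014,0.095,0,0,0,1.08],[0.014,0.095,0,0,0,1.08],[0.014,0.095,0,0,0,1.08]]'; python3 st.py 30,10,75; python3 - <<'E'
from h import *
S=cam('scene0.npz');p=np.load('unit.npy');a=p[2];R=np.array([[np.cos(a),-np.sin(a)],[np.sin(a),np.cos(a)]])
for uv in ((297.5/6-.5+185,74.5/6-.5+180),(193.5/5-.5+190,243.5/5-.5+140)): print(R.T@(ray(uv,S,105)[:2]-p[:2]))
E
```

```text
t: 9.05
tool_pos: [476.5, -153.9, 135.6]
orientation: [[0.485, -0.875, -0.001], [-0.875, -0.485, -0.0], [-0.001, 0.001, -1.0]]
force: [-0.3, -0.8, -0.5]
opening: 44.1
9.05 [ 476.5 -153.9  135.6] [[0.485, -0.875, -0.001], [-0.875, -0.485, 0.001]] q [  4.6   9.2 -28.5  -0.  -52.3  24.4] F [-0.3 -0.8 -0.5] op 44.073615153122105
in unit [29.7  9.7]
[ 476.8 -153.7   75. ] tool [-0.  -0.5 60.6]
[18.16980581 73.18183408]
[ 18.12441609 101.41087648]
```

```bash
python3 -m jog '[[0,0,0.03,0,0,0],[0,0,0.061,0,0,0],[0,0,0.061,0,0,0],[0,0,0.061,0,0,0]]'; python3 pic.py 6 scene top;python3 - <<'E'
import cv2
a=cv2.imread('pics/scene6.png')[140:260,190:310]; cv2.imwrite('pics/s6.png',cv2.resize(a,None,fx=5,fy=5,interpolation=cv2.INTER_CUBIC))
E
```

```text
t: 9.45
tool_pos: [476.6, -154.1, 75.3]
orientation: [[0.485, -0.875, -0.002], [-0.875, -0.485, -0.001], [-0.0, 0.002, -1.0]]
force: [0.9, -0.0, 0.6]
opening: 43.9
```

View pics/s6.png

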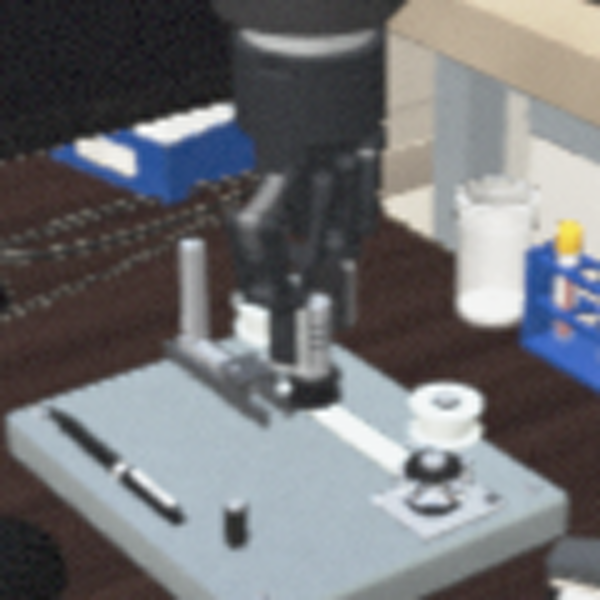

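```bash
python3 -m jog '[[0,0,0,0,0,0],[0,0,0,0,0,0],[0,0,0,0,0,0],[0,0,0,0,0,0],[0,0,0,0,0,0],[0,0,0,0,0,0],[0,0,0,0,0,0],[0,0,0,0,0,0]]' 0 50; python3 pic.py 7 scene top; python3 st.py; python3 - <<'E'
import cv2
a=cv2.imread('pics/scene7.png')[140:260,190:310]; cv2.imwrite('pics/s7.png',cv2.resize(a,None,fx=5,fy=5,interpolation=cv2.INTER_CUBIC))
import numpy as np
u=np.load('unit.npy');R0=np.array([[.485,-.875,0],[-.875,-.485,0],[0,0,-1]]);a=u[2]
U=np.array([[np.cos(a),-np.sin(a)],[np.sin(a),np.cos(a)]])
for th in np.arange(0,1.05,.1):
    d=U@(100*np.array([-np.sin(th),np.cos(th)-1])); print(round(th,1),(R0.T@np.r_[d,0])[:2].round(1))
E
```

```text
t: 10.35
tool_pos: [478.0, -153.8, 76.5]
orientation: [[0.484, -0.875, 0.003], [-0.875, -0.484, 0.0], [0.001, -0.002, -1.0]]
force: [-0.9, 1.9, 6.8]
opening: 16.5
10.45 [ 478.  -153.8   76.5] [[0.484, -0.875, 0.001], [-0.875, -0.484, -0.002]] q [  4.6  13.6 -32.5   0.  -43.8  24.3] F [-0.7  2.4  6.2] op 16.535238483706433
in unit [31.2  9.8]
0.0 [0. 0.]
0.1 [-4.2  9.1]
0.2 [-7.6 18.5]
0.3 [-9.9 28.2]
0.4 [-11.3  38.1]
0.5 [-11.7  48.1]
0.6 [-11.1  58.1]
0.7 [-9.5 67.9]
0.8 [-6.9 77.6]
0.9 [-3.4 87. ]
1.0 [ 1.1 95.9]
```

View pics/s7.png

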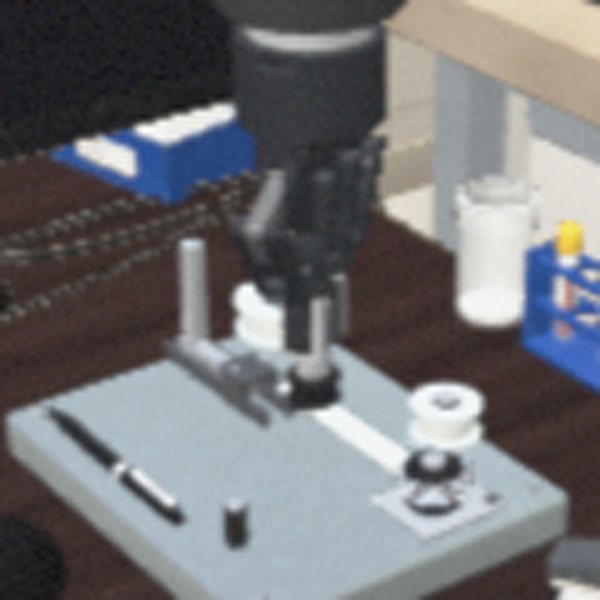

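```bash
python3 -m jog '[[-0.002,0.0045,0,0,0,0],[-0.004,0.009,0,0,0,0],[-0.006,0.014,0,0,0,0],[-0.0075,0.0185,0,0,0,0],[-0.009,0.023,0,0,0,0],[-0.010,0.028,0,0,0,0],[-0.011,0.033,0,0,0,0],[-0.0115,0.038,0,0,0,0],[-0.0115,0.038,0,0,0,0]]'; python3 st.py
```

```text
t: 11.35
tool_pos: [439.8, -160.5, 76.5]
orientation: [[0.485, -0.875, 0.005], [-0.875, -0.485, 0.002], [0.0, -0.005, -1.0]]
force: [1.5, 18.4, 7.6]
opening: 16.3
11.35 [ 439.8 -160.5   76.5] [[0.485, -0.875, 0.0], [-0.875, -0.485, -0.005]] q [  4.   10.6 -36.6  -0.2 -42.6  25.1] F [ 1.5 18.4  7.6] op 16.336766461001336
in unit [-7.1  3.8]
```

```bash
python3 -m jog '[[-0.002,0.002,0,0,0,0],[-0.0025,0.005,0,0,0,0],[-0.0025,0.010,0,0,0,0],[-0.0022,0.015,0,0,0,0],[-0.002,0.020,0,0,0,0],[-0.002,0.020,0,0,0,0]]'; python3 st.py
```

```text
t: 11.95
tool_pos: [421.1, -168.6, 76.4]
orientation: [[0.485, -0.875, 0.004], [-0.875, -0.485, 0.002], [0.0, -0.005, -1.0]]
force: [1.1, 16.9, 8.5]
opening: 16.6
11.95 [ 421.1 -168.6   76.4] [[0.485, -0.875, 0.0], [-0.875, -0.485, -0.005]] q [  3.1   9.3 -38.3  -0.1 -42.2  26. ] F [ 1.1 16.9  8.5] op 16.55451651507235
in unit [-25.9  -4. ]
```

```bash
python3 -m jog '[[-0.002,0.001,0,0,0,0],[-0.002,0.002,0,0,0,0],[-0.002,0.002,0,0,0,0]]' - 30; python3 st.py; python3 pic.py 8 scene; python3 - <<'E'
import cv2
a=cv2.imread('pics/scene8.png')[140:260,190:310]; cv2.imwrite('pics/s8.png',cv2.resize(a,None,fx=5,fy=5,interpolation=cv2.INTER_CUBIC))
E
```

```text
t: 12.25
tool_pos: [419.7, -169.0, 76.5]
orientation: [[0.485, -0.875, 0.006], [-0.875, -0.485, 0.0], [0.003, -0.005, -1.0]]
force: [5.5, 3.3, 1.1]
opening: 16.6
12.25 [ 419.7 -169.    76.5] [[0.485, -0.875, 0.003], [-0.875, -0.485, -0.005]] q [  3.2   9.2 -38.6   0.  -42.   25.8] F [5.5 3.3 1.1] op 16.620708641210836
in unit [-27.4  -4.3]
```

View pics/s8.png

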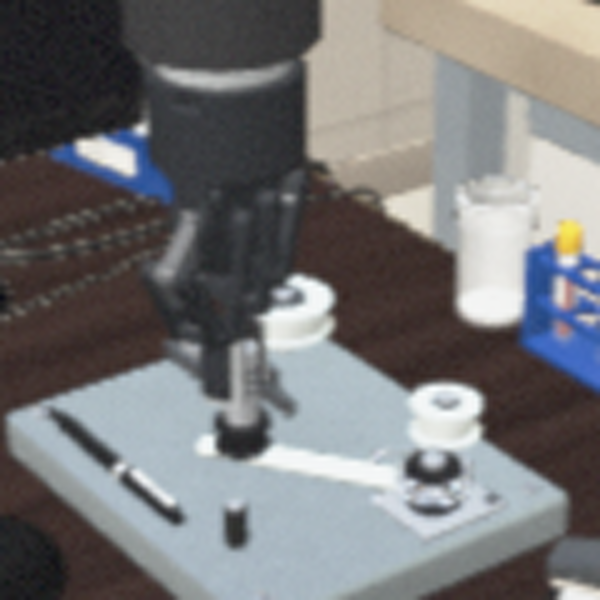

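```bash
python3 -m jog '[[0.0007,0.004,0,0,0,0],[0.0014,0.008,0,0,0,0],[0.0025,0.013,0,0,0,0],[0.0037,0.0175,0,0,0,0],[0.0055,0.0225,0,0,0,0],[0.007,0.027,0,0,0,0],[0.007,0.027,0,0,0,0]]'; python3 st.py
```

```text
t: 13.0
tool_pos: [398.1, -188.1, 76.3]
orientation: [[0.484, -0.875, 0.004], [-0.875, -0.484, 0.001], [0.001, -0.003, -1.0]]
force: [0.4, 8.1, 6.4]
opening: 16.2
13.0 [ 398.1 -188.1   76.3] [[0.484, -0.875, 0.001], [-0.875, -0.484, -0.003]] q [  0.5   8.1 -39.9  -0.1 -41.8  28.5] F [0.4 8.1 6.4] op 16.191992539865467
in unit [-49.3 -23.1]
```

```bash
python3 -m jog '[[0.001,0.003,0,0,0,0],[0.0025,0.006,0,0,0,0],[0.0025,0.006,0,0,0,0]]'; python3 -m jog '[[0.0005,0.001,0,0,0,0],[0.001,0.002,0,0,0,0],[0.001,0.002,0,0,0,0]]';python3 st.py
```

```text
t: 13.3
tool_pos: [394.0, -193.0, 76.3]
orientation: [[0.485, -0.875, 0.003], [-0.875, -0.485, 0.001], [0.001, -0.003, -1.0]]
force: [0.3, 10.4, 8.3]
opening: 16.5
t: 13.6
tool_pos: [393.0, -194.5, 76.3]
orientation: [[0.485, -0.875, 0.004], [-0.875, -0.485, 0.001], [0.001, -0.004, -1.0]]
force: [1.3, 11.9, 7.7]
opening: 16.6
13.6 [ 393.  -194.5   76.3] [[0.485, -0.875, 0.001], [-0.875, -0.485, -0.004]] q [ -0.5   8.  -40.1  -0.1 -41.7  29.5] F [ 1.3 11.9  7.7] op 16.55282913681665
in unit [-54.5 -29.4]
```

```bash
python3 -m jog '[[0.0005,0.001,0,0,0,0],[0.0008,0.002,0,0,0,0],[0.0008,0.002,0,0,0,0]]'|grep -E "pos|force"; python3 -m jog '[[0.0005,0.001,0,0,0,0],[0.0008,0.002,0,0,0,0],[0.0008,0.002,0,0,0,0]]'|grep -E "pos|force"; python3 pic.py 9 scene top;python3 st.py; python3 - <<'E'
import cv2
a=cv2.imread('pics/scene9.png')[140:260,190:310]; cv2.imwrite('pics/s9.png',cv2.resize(a,None,fx=5,fy=5,interpolation=cv2.INTER_CUBIC))
E
```

```text
tool_pos: [392.1, -197.1, 76.3]
force: [4.0, 2.8, 3.6]
tool_pos: [391.8, -197.7, 76.4]
force: [6.0, 16.2, 5.7]
14.3 [ 391.8 -197.7   76.4] [[0.484, -0.875, 0.002], [-0.875, -0.484, -0.006]] q [ -0.9   7.9 -40.1  -0.1 -41.6  30. ] F [ 6.2 14.5  4.9] op 16.054750503800758
in unit [-55.8 -32.6]
```

View pics/s9.png

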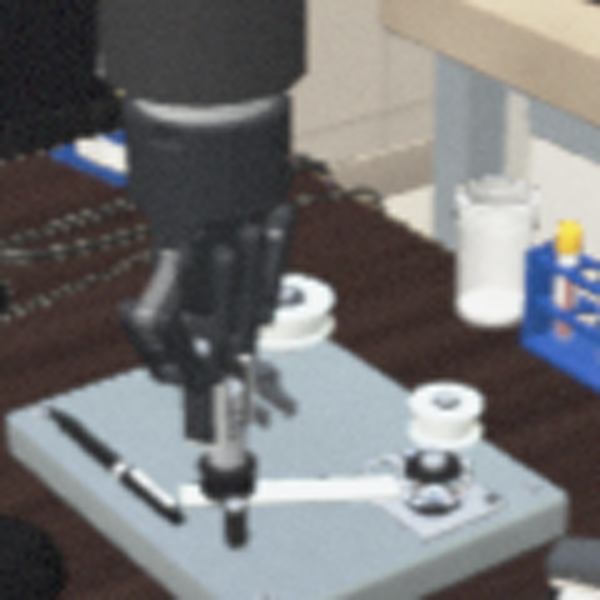

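View pics/top9.png

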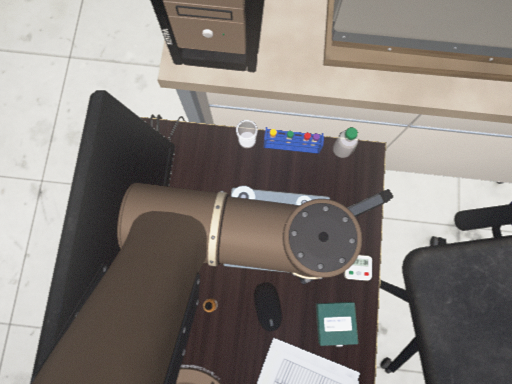

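```bash
python3 - <<'E'
from h import *
S=cam('scene0.npz');p=np.load('unit.npy');a=p[2]
def W(l):
    R=np.array([[np.cos(a),-np.sin(a),0],[np.sin(a),np.cos(a),0],[0,0,1]]);return R@np.array(l)+[p[0],p[1],0]
im=cv2.resize(cv2.imread('pics/scene9.png')[190:260,210:300],None,fx=8,fy=8,interpolation=cv2.INTER_CUBIC)
for th,col in((.9,(0,0,255)),(1.0,(0,255,0))):
    for r,z in ((9,62),(15,60),(15,47)):
        q=[proj(W([30-100*np.sin(th)+r*np.cos(t),-90+100*np.cos(th)+r*np.sin(t),z]),S)[0] for t in np.linspace(0,6.3,30)]
        q=((np.array(q)-[210,190]+.5)*8).astype(int); cv2.polylines(im,[q],False,col,1)
q=[proj(W([-64+6*np.cos(t),-57+6*np.sin(t),53]),S)[0] for t in np.linspace(0,6.3,30)]
cv2.polylines(im,[((np.array(q)-[210,190]+.5)*8).astype(int)],False,(255,0,0),1)
cv2.imwrite('pics/o9.png',im)
E
python3 -m jog '[[0.0003,0.001,0,0,0,0],[0.0003,0.001,0,0,0,0],[0.0003,0.001,0,0,0,0]]' - 60; python3 st.py
```

```text
t: 14.6
tool_pos: [391.7, -197.9, 76.4]
orientation: [[0.484, -0.875, 0.007], [-0.875, -0.484, 0.002], [0.002, -0.007, -1.0]]
force: [8.1, 20.4, 4.0]
opening: 16.5
14.6 [ 391.7 -197.9   76.4] [[0.484, -0.875, 0.002], [-0.875, -0.484, -0.007]] q [ -1.    7.9 -40.1  -0.2 -41.6  30.1] F [ 8.1 20.4  4. ] op 16.490868853305454
in unit [-55.9 -32.8]
```

View pics/o9.png

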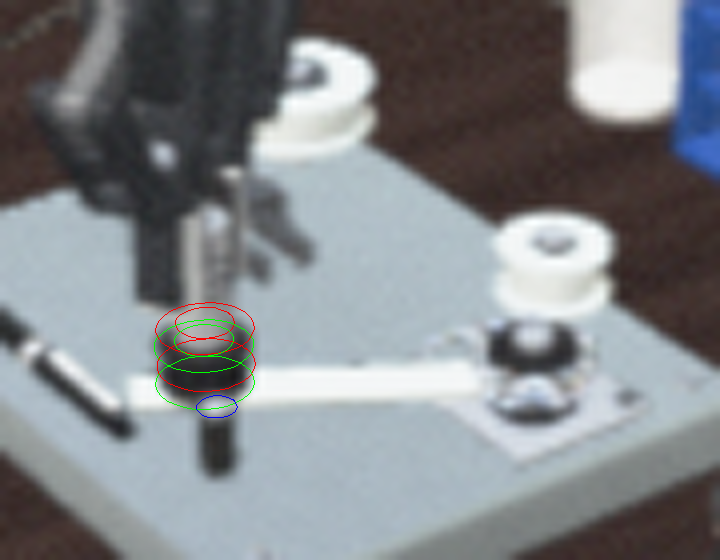

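```bash
python3 -m jog '[[0.0003,0.001,0,0,0,0],[0.0003,0.001,0,0,0,0],[0.0003,0.001,0,0,0,0],[0.0003,0.001,0,0,0,0],[0.0003,0.001,0,0,0,0],[0.0003,0.001,0,0,0,0]]'; python3 st.py;  python3 pic.py 10 scene top; python3 st.py
```

```text
t: 15.2
tool_pos: [391.5, -198.2, 76.4]
orientation: [[0.484, -0.875, 0.008], [-0.875, -0.484, 0.003], [0.002, -0.009, -1.0]]
force: [8.8, 23.6, 4.9]
opening: 16.2
15.2 [ 391.5 -198.2   76.4] [[0.484, -0.875, 0.002], [-0.875, -0.484, -0.009]] q [ -1.1   7.9 -40.1  -0.2 -41.5  30.2] F [ 8.8 23.6  4.9] op 16.175083806076685
in unit [-56.  -33.1]
15.3 [ 391.5 -198.2   76.4] [[0.484, -0.875, 0.002], [-0.875, -0.484, -0.009]] q [ -1.1   7.9 -40.1  -0.2 -41.5  30.2] F [ 9.4 23.9  4.3] op 16.06755695936459
in unit [-56. -33.]
```

View pics/scene10.png

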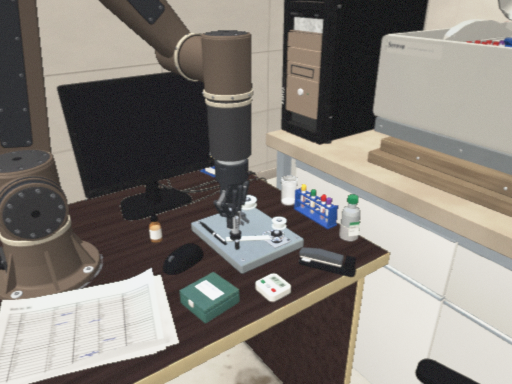

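```bash
python3 - <<'E'
import cv2,numpy as np
a=cv2.imread('pics/scene0.png').astype(float);b=cv2.imread('pics/scene10.png').astype(float)
d=cv2.GaussianBlur(np.abs(a-b).max(2),(3,3),0)
for n,(x0,y0,x1,y1) in dict(pen=(197,218,225,246),bottle=(335,190,365,245),cup=(278,170,300,208),stapler=(298,244,358,278),timer=(252,270,294,304),ctrl=(60,320,110,350)).items():
    r=d[y0:y1,x0:x1];print(n,r.mean().round(1),r.max().round(1))
c=cv2.imread('pics/scene10.png')[185:260,190:300];cv2.imwrite('pics/s10.png',cv2.resize(c,None,fx=7,fy=7,interpolation=cv2.INTER_CUBIC))
E
```

```text
pen 2.4 13.1
bottle 2.5 26.9
cup 1.9 5.8
stapler 3.6 8.2
timer 2.4 6.8
ctrl 1.4 3.0
```

View pics/s10.png

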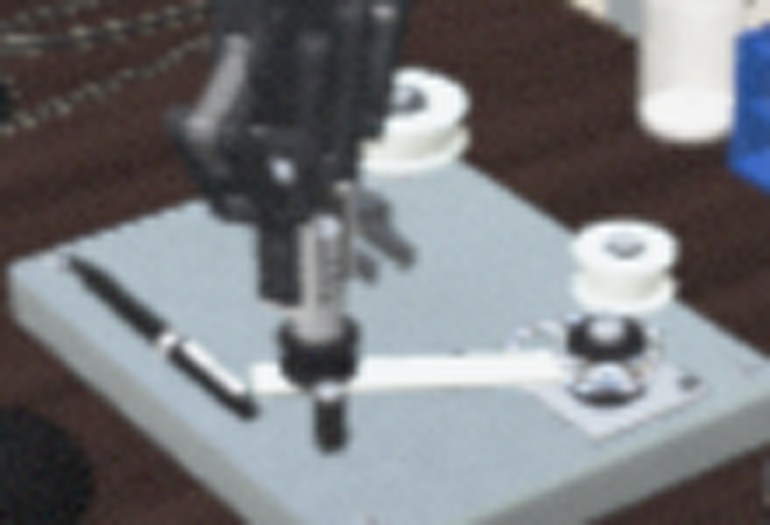

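```bash
python3 - <<'E'
from h import *
S=cam('scene0.npz');p=np.load('unit.npy');a=p[2]
def W(l):
    R=np.array([[np.cos(a),-np.sin(a),0],[np.sin(a),np.cos(a),0],[0,0,1]]);return R@np.array(l)+[p[0],p[1],0]
for z in (40,46):
  for th in(.9,.95,1.0):
    f=lambda r:(proj(W([30-r*np.sin(th),-90+r*np.cos(th),z]),S)[0]-[190,185]+.5)*7
    A,B=f(20),f(115);print(z,th,A.round(0),B.round(0),'slope',((B-A)[1]/(B-A)[0]).round(3))
i0=cv2.imread('pics/scene0.png')[185:250,325:375];i1=cv2.imread('pics/scene10.png')[185:250,325:375]
d=np.abs(i0.astype(float)-i1).max(2);print(np.argwhere(d>30)+[185,325])
cv2.imwrite('pics/b.png',cv2.resize(np.hstack([i0,i1]),None,fx=7,fy=7))
E
```

```text
40 0.9 [549. 374.] [278. 371.] slope 0.013
40 0.95 [549. 376.] [277. 379.] slope -0.014
40 1.0 [549. 377.] [277. 388.] slope -0.041
46 0.9 [549. 360.] [278. 356.] slope 0.013
46 0.95 [549. 361.] [277. 365.] slope -0.014
46 1.0 [550. 363.] [276. 374.] slope -0.041
[[204 356]
 [204 357]
 [218 341]]
```

View pics/b.png

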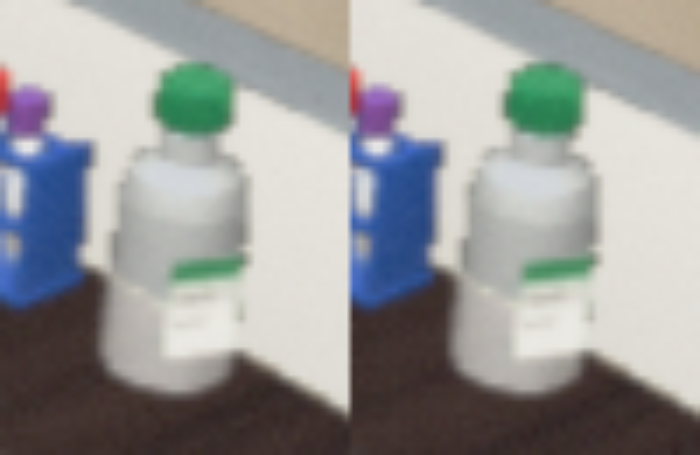

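```bash
python3 st.py; python3 -c "from workcell import finish_job; print(finish_job())"
```

```text
15.3 [ 391.5 -198.2   76.4] [[0.484, -0.875, 0.002], [-0.875, -0.484, -0.009]] q [ -1.1   7.9 -40.1  -0.2 -41.5  30.2] F [ 9.4 23.9  4.3] op 16.06755695936459
in unit [-56. -33.]
the job is handed in; nothing more can be done
None
```

The job is handed in at 15.3 s: the lock slide is drawn out and left out, and the gripper is holding the tensioner arm at its stop.

- **Lock slide:** I pulled it out by its tab until it met the end stop, after about 29 mm of travel, where the force rose to 18 N. A picture taken after release put its travel at about 28 mm. The gripper hid the tab in the final pictures, so I did not see it again at the end.
- **Tensioner arm:** I pinched the finger peg and wound it forward to the stop. There, 1 mm of command moved it only 0.2–0.3 mm. The peg is held with a set grip of 60 N and pressed against the stop with about 25 N.
- **Arm angle:** The tool's travel gives about 1.01 rad, and the slope of the arm in the image fits 1.0 rad. The idler wheel's outline suggested about 0.95 rad, but I had assumed the wheel's height for that check, so I trusted the other two and the stiffness.
- **Side load while winding:** About 18 N of sideways force built up partway because the peg sat a few millimetres off the centre of the pads. I shifted the tool and eased the grip to 30 N, and most of it went.
- **Other objects:** In the scene pictures from before and after, the pen, bottle, cup, stapler and timer had not moved. The bottle area showed a few differing pixels, but the enlarged views were the same.

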